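# Cover the beaker with the lid that fits

### The job

The sample in the glass beaker nearest the robot, in the middle of the bench, has to be covered. Of the three blue knobbed lids, which differ only in size, take the one that fits the beaker (its plug goes into the mouth and its rim rests on the glass all round) and set it on fully home, without dropping it. Leave the other two lids where they are and keep the beaker upright in its place.

Things in the scene. Friction and masses are not known exactly. Their poses are not given: they have to be found in the camera images.
- beaker: loose clear glass beaker in the middle of the bench (the one nearest the robot), 90 mm high, standing upright and open; 73 mm wide over the rim, about 68 mm over the body, mouth about 58 mm inside, weight about 300 g. Origin at the centre of its underside, z up; the rim is at z = 90 mm.
- lid_medium: blue plastic lid of middle size, the one that fits, loose, standing on its plug. From below: tapered plug 14 mm high, 32 mm wide at the foot, 46 at the top; flange 80 mm wide, 14 to 19 mm above the foot; upright round knob 26 mm in diameter, 19 to 49 mm above the foot. About 60 g. Origin at the centre of the plug's foot, z up. Seated, it is 76 mm above the beaker's origin.
- lid_small: loose blue lid of the same form and same knob, but flange 52 mm wide (it would fall into the beaker). Plug 26 to 36 mm wide. Origin at the centre of the plug's foot, z up.
- lid_large: loose blue lid of the same form and same knob, but flange 108 mm wide, plug 78 to 92 mm wide (it cannot enter the beaker). Origin at the centre of the plug's foot, z up.
Mind the look-alikes: they are no part of the job. What is shaped like the lid_medium but red or turquoise is not meant.

How it is judged (in metres and radians):
At the end, for the whole second after the job is handed in: Middle lid released, at rest on the beaker: foot 70 to 81 mm above the beaker's underside, within 12 mm of centre and 0.1 rad of square; beaker upright (0.1 rad), within 40 mm of its start; small and large lid within 40 mm of theirs (horizontal distance between lid_medium and beaker below 0.012 m and z of lid_medium in the frame of beaker between 0.07 and 0.081 m and angle between the z axis of lid_medium and the z axis of beaker, either way round below 0.1 rad and angle between beaker's own z axis and vertical below 0.1 rad and distance of each of beaker, lid_small, lid_large from where it was at the start of the episode below 0.04 m and linear speed of each of lid_medium, beaker below 0.02 m/s); the robot touches nothing.
It fails at once if the small or the large lid is lifted or shoved more than 40 mm (distance of any of lid_small, lid_large from where it was at the start of the episode above 0.04 m).
It fails at once if the beaker is tipped by more than 20 degrees (angle between beaker's own z axis and vertical above 0.35 rad).
It fails at once if the middle lid is dropped: it falls free at more than 0.7 m/s (about 25 mm) (linear speed of lid_medium above 0.7 m/s and contact force between the fingers and lid_medium below 0.1 N).
It also fails if it takes over 42 s, if anything falls off the work surface, if the arm or the gripper's body presses on something with over 40 N, if the wrist force passes 120 N, or if a joint passes its speed limit or range.

### The arm

A 6-joint arm with a two-finger parallel gripper is mounted at the origin on a cart in front of the work surface, level with it; the furniture and walls round the work are solid. World frame = base frame: x ahead of the robot, y to its left, z up, the work surface at z = 0. Lengths are in mm, angles in rad, forces in N, time in s.
With the tool pointing down it reaches from about 325 to 875 mm from the base axis. Payload 4.4 kg.
Tool frame: the origin (TCP) lies on the centre line of the jaws, within the pads' length; the fingertips stand 17 mm ahead of it and the grasp point (between the pads) lies 2 mm behind it; z points along the fingers, y is the line along which they close (so a half turn about z gives the same grasp; the last joint's range is limited). The gripper opens to 85 mm and grips with 20 to 120 N. Pads are 22 mm wide; open, the fingers measure 114 mm over their backs; the gripper's body (76 mm by 85 mm) begins 54 mm behind the grasp point. The pads swing forward as they close: fully open they stand 13 mm farther back than shut.
Start: joints at [1.157, 0.207, 1.542, -0, 1.393, -0.15], TCP at [149.386, 555.258, 248.282] pointing down, gripper open.
Joint ranges: [-2.73, 2.73], [-0.86, 2.22], [0.23, 2.46], [-1.11, 4.25], [0.08, 2.63], [-2.82, 2.82]. Speed limits (rad/s): [2.79, 2.79, 3.14, 3.14, 3.14, 3.14].

### API

Orientations are given as a unit quaternion [w, x, y, z].
In Python, from plant import sensors, imaging, manip, look_for, spot_point gives the robot as it stands.
- The arm moves only by the tool jog_arm, never from a script. Its argument "rows" is a list of rows, each a list of 2 entries, a list of its own where there are three numbers: the shift along the tool's x, y, z in cm, then the turn, a rotation vector about the tool's x, y, z in degrees. A call has exactly 10 rows; each row shifts and turns the commanded pose from where the row before left it, along the tool's axes as they then stand; what a row does not reach is not made up. A row lasts 1/8 s, in which the tool goes at most 62.5 mm and 10.7 degrees, less where a joint would pass 70% of its speed; a pose out of reach is approached as far as the arm can. A call is refused whole if a number of a shift passes 6.25 or a number of a turn 10.7, either way. A call with a gripper value outside its range is refused whole. "claw" is the finger opening in cm, from 0 to 8.54, set as the call begins (left out, the last holds). The fingers move at their own pace and stop on an object; the grip force is fixed at half the most. Time passes only in rows, so rows that do not move let the fingers close, or fill a call up. It gives the time, the measured TCP pose, the force, the opening and the grip force at its end, in the units of the state.
- sensors.observe(): the state, without advancing time (a new reading comes with each control period).
- imaging.read_camera(name): name is "side" or "top" or "wrist"; returns a dict with "frame" (480x640x3 uint8, red, green, blue), "fx", "fy", "cx", "cy" (pixels), "pose" (4x4, takes a point from camera to world coordinates). Camera axes: x right, y down, z forward; pixel columns grow to the right and rows downward; lengths in mm; the calibration is good to about 2 mm. A picture is of the moment at which its call begins. There is no depth.
- manip.close_job(): hands the job in; it is judged then, once.
Trained networks look in the newest picture that a camera, given by its name, has taken for a name from the list of things; names that differ only in an ending like _2 or _b are one class to them, and where a whole thing is asked for, a point or a joint stands for the part that bears it (a point fixed in the world has none). Each returns a list of dicts, best first, with "p" (0 to 1); they miss things now and then, are a little off and sometimes report something else, mostly with a low value. They report only what shows in the picture. A call takes as long as a camera call. They do not tell look-alikes from the thing itself.
- look_for(camera, target): "at" ([x, y, z] in mm, in world coordinates, good to about 4 mm: the middle of the surface that is visible of it).
- spot_point(camera, target): "at" ([x, y, z] in mm, in world coordinates, good to about 4 mm: a listed point, or the origin of a listed thing).
The state is a dict: "t": time; "joint_pos": joint angles; "qvel": joint speeds; "joint_torque": joint torques, N m; "position": TCP position; "orientation": TCP orientation; "force": force on the tool from outside, world axes, zero at the start; "ft_torque": the same for the moment, N m; "width": opening from 0.0 (shut) to 1.0 (fully open); "gripper_force": force on a finger pad.
Only numpy, scipy, OpenCV 4.12 (cv2) and the standard library are available. Lean on these libraries where they do the work, as an engineer would, in place of code of your own. Each camera call takes 0.05 s, during which the arm holds its last target. There are 200 camera calls.

## Working session

There is one attempt and no reset: what is moved stays moved. The work goes in short steps, Python scripts to look and compute and a tool call to move; the robot and the scene stay as the last step left them, time stands still between calls to the robot, and variables do not carry over. Pictures are saved under pics/ and viewed, at most 10 in all, crops included, and the job is handed in when it is done.

Besides the shell and the picture viewer there is one more tool, called after ">>>" as a command line: name --argument value ..., lists and objects as JSON in quotes. jog_arm: Moves the arm, as the interface text tells. Its arguments: {"type":"object","properties":{"rows":{"type":"array"},"claw":{"type":"number"}},"required":["rows"]}

```bash
mkdir -p pics
python3 - <<'E'
from plant import sensors, imaging, manip, look_for, spot_point
import cv2, numpy as np
s=sensors.observe(); print(s['t'],s['position'],s['orientation'],s['width'])
for c in ['top','side']:
    r=imaging.read_camera(c); cv2.imwrite(f'pics/{c}0.png',r['frame'][:,:,::-1])
    print(c,r['fx'],r['cx'],r['cy'],np.round(r['pose'],3).tolist())
    for n in ['beaker','lid_medium','lid_small','lid_large']:
        print(n,[(np.round(d['at']).tolist(),round(d['p'],2)) for d in spot_point(c,n)])
E
```

```text
0.0 [149.10556756 554.58148181 247.11377538] [-3.19167141e-04  1.31034125e-01  9.91377185e-01 -1.11047481e-03] 1.000214859992514
top 468.3686705324284 321.06529771390774 247.23987984891176 [[-0.026, -0.993, 0.118, 376.503], [-1.0, 0.026, 0.003, 125.693], [-0.007, -0.118, -0.993, 965.697], [0.0, 0.0, 0.0, 1.0]]
beaker [([641.0, 72.0, -0.0], 0.73)]
lid_medium [([446.0, 100.0, 7.0], 0.95), ([662.0, 339.0, -3.0], 0.9), ([578.0, 204.0, -3.0], 0.88), ([326.0, 204.0, -3.0], 0.78), ([530.0, 345.0, -3.0], 0.72)]
lid_small [([466.0, 246.0, 1.0], 0.85)]
lid_large [([474.0, -74.0, 0.0], 0.9)]
side 454.1480379505355 317.86310737559035 232.7956810694118 [[0.968, -0.162, 0.192, 345.154], [-0.251, -0.615, 0.748, -538.845], [-0.003, -0.772, -0.636, 623.392], [0.0, 0.0, 0.0, 1.0]]
beaker [([638.0, 75.0, -2.0], 0.88)]
lid_medium [([536.0, 350.0, -1.0], 0.95), ([662.0, 343.0, -2.0], 0.9), ([443.0, 101.0, -2.0], 0.83), ([322.0, 206.0, 1.0], 0.72), ([578.0, 203.0, -1.0], 0.67)]
lid_small [([467.0, 247.0, -3.0], 0.69)]
lid_large [([471.0, -68.0, -3.0], 0.57)]
```

View pics/top0.png

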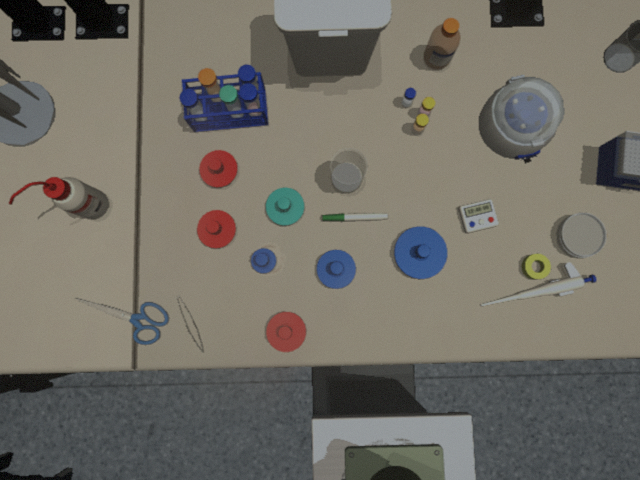

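View pics/side0.png

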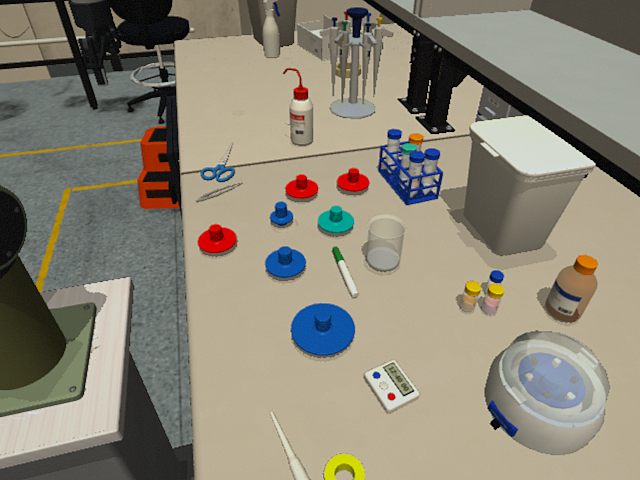

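Top view candidates for the middle lid:
- Blue: (336,269), (263,261, small flange), (421,252, large flange).
- Turquoise: (285,206).
- Red: (218,168), (216,229), (286,331).

I choose the blue one of middle size at (336,269). The beaker is at (346,175). Next I measure its flange size and take a close crop.

```bash
cat > h.py <<'E'
from plant import sensors, imaging, manip, look_for, spot_point
import cv2, numpy as np
from scipy.spatial.transform import Rotation as Ro
def ray(r,u,v,z):
    d=np.array([(u-r['cx'])/r['fx'],(v-r['cy'])/r['fy'],1]); P=np.array(r['pose']); d=P[:3,:3]@d
    return P[:3,3]+d*(z-P[2,3])/d[2]
def R():
    q=sensors.observe()['orientation']; return Ro.from_quat([q[1],q[2],q[3],q[0]]).as_matrix()
def blue(r,z):
    """blue blobs -> circle fit of the outline at height z"""
    h=cv2.cvtColor(r['frame'],cv2.COLOR_RGB2HSV); m=cv2.inRange(h,(105,120,40),(125,255,255))
    out=[]
    for c in cv2.findContours(m,cv2.RETR_EXTERNAL,cv2.CHAIN_APPROX_NONE)[0]:
        if cv2.contourArea(c)<200: continue
        p=np.array([ray(r,u,v,z)[:2] for u,v in cv2.convexHull(c)[:,0]],np.float32)
        (x,y),rad=cv2.minEnclosingCircle(p); out.append((c[:,0].mean(0).round().tolist(),round(x,1),round(y,1),round(2*rad,1)))
    return out
E
python3 - <<'E'
from h import *
for c in ['top','side']:
    r=imaging.read_camera(c)
    print(c,[b for b in blue(r,18) if 40<b[3]<120])
    if c=='top':
        cr=cv2.resize(r['frame'][140:340,230:470],None,fx=3,fy=3,interpolation=cv2.INTER_CUBIC); cv2.imwrite('pics/crop1.png',cr[:,:,::-1])
r=imaging.read_camera('top')
d=np.array([444,100,250])-sensors.observe()['position']; print(R().T@d, R().round(3).tolist())
E
```

```text
top [([336.0, 269.0], 445.3, 100.6, 76.4), ([263.0, 261.0], 466.2, 247.5, 47.4), ([420.0, 252.0], 474.2, -72.4, 106.0)]
side [([501.0, 418.0], 674.8, -286.8, 54.3), ([323.0, 329.0], 472.8, -70.5, 108.3), ([285.0, 263.0], 441.7, 104.8, 86.6), ([281.0, 214.0], 463.7, 260.4, 85.7), ([424.0, 155.0], 879.5, 414.9, 96.0)]
[-402.77664504 -363.12937328   -1.6979066 ] [[-0.966, 0.26, 0.0], [0.26, 0.966, 0.0], [-0.0, 0.0, -1.0]]
```

View pics/crop1.png

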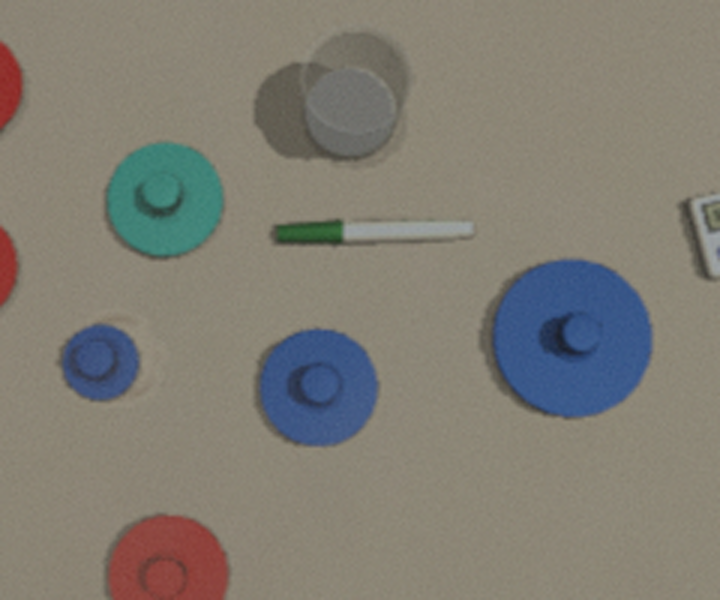

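The crop shows the blue flange at crop (320,387), about 76–80 mm across, between the small lid (100,362) and the large lid (572,337). That is the middle lid, at world (445,101). The beaker rim circle is at crop (356,84).

>>> jog_arm --rows '[[[-3.6,-3.3,0],[0,0,0]],[[-4.1,-3.7,0],[0,0,0]],[[-4.1,-3.7,0],[0,0,0]],[[-4.1,-3.7,0],[0,0,0]],[[-4.1,-3.7,0],[0,0,0]],[[-4.1,-3.7,0],[0,0,0]],[[-4.1,-3.7,0],[0,0,0]],[[-4.1,-3.7,0],[0,0,0]],[[-4.1,-3.6,0],[0,0,0]],[[-4.0,-3.5,0],[0,0,0]]]' --claw 5.5

```text
t: 1.9
position: [446.1, 98.1, 248.7]
orientation: [0.001, 0.131, 0.991, 0.0]
force: [0.0, 0.2, -0.3]
width: 0.647
gripper_force: 0.0
```

Run:
```python
from h import *
s=sensors.observe(); print(s['t'],s['position'],s['joint_pos'],s['width'])
r=imaging.read_camera('wrist'); cv2.imwrite('pics/w1.png',r['frame'][:,:,::-1])
print(np.round(r['pose'],2).tolist(),r['fx'])
print(blue(r,18)); 
for n in ['lid_medium','beaker']: print([(np.round(d['at']).tolist(),round(d['p'],2)) for d in spot_point('wrist',n)])
t=imaging.read_camera('top'); print(ray(t,348.7,168,90))
s=sensors.observe(); print(s['position'], R().T@(np.array([445,101,100])-s['position']))
```

```text
1.9 [446.13788052  98.08094747 248.70292556] [ 2.64058425e-02 -5.18761923e-02  1.81822963e+00  2.30119200e-04
  1.37399343e+00 -1.28120284e+00] 0.6473695399498045
[[0.26, 0.91, 0.32, 366.0], [0.97, -0.25, -0.08, 120.1], [0.0, 0.33, -0.94, 374.41], [0.0, 0.0, 0.0, 1.0]] 385.5700708735649
[([609.0, 416.0], 791.1, 341.5, 139.2), ([165.0, 270.0], 476.4, -71.4, 107.3), ([323.0, 199.0], 447.3, 101.1, 78.3), ([482.0, 182.0], 468.7, 249.1, 53.8)]
[([664.0, 338.0, 0.0], 0.92), ([447.0, 102.0, 2.0], 0.72), ([535.0, 344.0, 1.0], 0.68), ([577.0, 204.0, -4.0], 0.67), ([324.0, 209.0, 2.0], 0.64)]
[([641.0, 74.0, -4.0], 0.74), ([465.0, 247.0, 1.0], 0.69), ([474.0, -71.0, -1.0], 0.47)]
[632.63666622  71.75914691  90.        ]
[445.45708254  99.02912127 248.28421094] [  0.88532639   1.73346764 148.28523794]
```

View pics/w1.png

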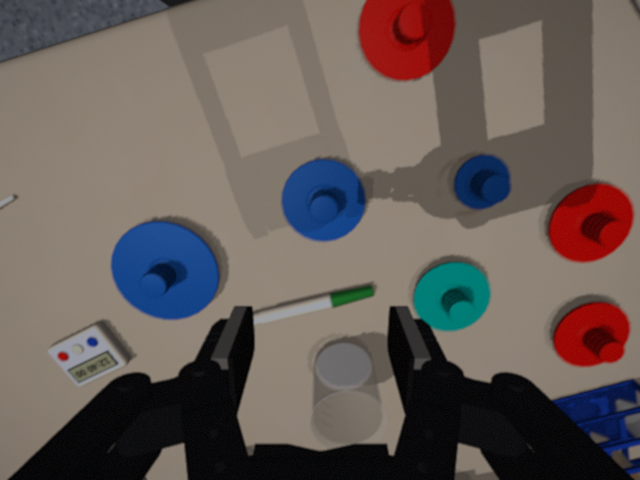

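The wrist view shows the middle lid at (323,199) with a 78 mm flange at world (447,101). The jaws are clear of it and the beaker is at (347,390). I descend.

>>> jog_arm --rows '[[[0,0.1,2.5],[0,0,0]],[[0,0.1,3],[0,0,0]],[[0,0,3],[0,0,0]],[[0,0,3],[0,0,0]],[[0,0,2.5],[0,0,0]],[[0,0,2],[0,0,0]],[[0,0,1.0],[0,0,0]],[[0,0,0.5],[0,0,0]],[[0,0,0],[0,0,0]],[[0,0,0],[0,0,0]]]'

```text
t: 3.35
position: [446.4, 101.8, 74.0]
orientation: [0.001, 0.131, 0.991, 0.0]
force: [-0.0, 0.6, 0.5]
width: 0.646
gripper_force: 0.0
```

Run:
```python
from h import *
r=imaging.read_camera('wrist'); print(blue(r,18))
r=imaging.read_camera('side'); cv2.imwrite('pics/s2.png',cv2.resize(r['frame'][150:310,180:380],None,fx=3,fy=3)[:,:,::-1])
s=sensors.observe(); print(s['t'],s['position'],s['force'], R().T@(np.array([446,101,44])-s['position']))
```

```text
[([44.0, 376.0], 477.3, -71.8, 114.8), ([320.0, 274.0], 446.6, 101.7, 80.0), ([608.0, 245.0], 469.8, 248.8, 57.6)]
3.45 [446.35762635 101.7019926   73.97759741] [ 0.76464461  0.25578242 -0.0885812 ] [ 0.20619511 -0.78519051 29.97695775]
```

View pics/s2.png

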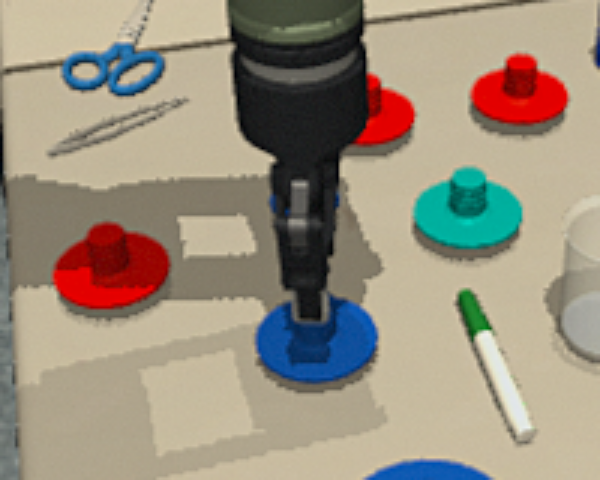

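The crop shows the fingers straddling the knob, at crop (310,330), with the flange untouched. I lower 3.2 cm and then close.

>>> jog_arm --rows '[[[0,0,0.7],[0,0,0]],[[0,0,0.7],[0,0,0]],[[0,0,0.7],[0,0,0]],[[0,0,0.5],[0,0,0]],[[0,0,0.3],[0,0,0]],[[0,0,0.2],[0,0,0]],[[0,0,0.1],[0,0,0]],[[0,0,0],[0,0,0]],[[0,0,0],[0,0,0]],[[0,0,0],[0,0,0]]]'

```text
t: 4.7
position: [445.8, 101.7, 41.4]
orientation: [0.0, 0.131, 0.991, 0.0]
force: [-0.0, 0.9, -0.0]
width: 0.64
gripper_force: 0.0
```

>>> jog_arm --rows '[[[0,0,0],[0,0,0]],[[0,0,0],[0,0,0]],[[0,0,0],[0,0,0]],[[0,0,0],[0,0,0]],[[0,0,0],[0,0,0]],[[0,0,0],[0,0,0]],[[0,0,0],[0,0,0]],[[0,0,0],[0,0,0]],[[0,0,0],[0,0,0]],[[0,0,0],[0,0,0]]]' --claw 0

```text
t: 5.95
position: [446.1, 101.8, 41.6]
orientation: [0.0, 0.131, 0.991, 0.0]
force: [-0.6, 0.9, 5.3]
width: 0.284
gripper_force: 59.0
```

>>> jog_arm --rows '[[[0,0,-0.5],[0,0,0]],[[0,0,-1],[0,0,0]],[[0,0,-2],[0,0,0]],[[0,0,-2.5],[0,0,0]],[[0,0,-2.5],[0,0,0]],[[0,0,-2.5],[0,0,0]],[[0,0,-1.5],[0,0,0]],[[0,0,-0.5],[0,0,0]],[[0,0,0],[0,0,0]],[[0,0,0],[0,0,0]]]'

```text
t: 7.2
position: [444.9, 101.7, 170.2]
orientation: [-0.001, 0.131, 0.991, -0.0]
force: [-0.4, -0.2, -0.9]
width: 0.286
gripper_force: 58.9
```

Run:
```python
from h import *
t=imaging.read_camera('top'); sd=imaging.read_camera('side')
a=cv2.resize(t['frame'][120:280,280:410],(520,640)); 
b=cv2.resize(sd['frame'][170:300,250:450],None,fx=2,fy=2)
a=cv2.resize(t['frame'][140:230,310:410],(400,360)); b=cv2.resize(sd['frame'][190:280,350:450],(400,360))
cv2.imwrite('pics/b3.png',np.hstack([a,b])[:,:,::-1])
w=imaging.read_camera('wrist'); cv2.imwrite('pics/w3.png',w['frame'][:,:,::-1])
s=sensors.observe(); print(s['t'],s['position'],s['force'],s['width'],s['gripper_force'])
for c in ['top','side','wrist']:print([(np.round(d['at']).tolist(),round(d['p'],2)) for d in spot_point(c,'beaker')])
```

```text
7.35 [445.16201279 101.66415297 170.43697536] [-0.66970308 -0.35177947 -0.32157485] 0.28357150993678343 58.850693106651306
[([640.0, 73.0, 0.0], 0.58)]
[([637.0, 77.0, -3.0], 0.62)]
[([641.0, 72.0, -1.0], 0.79)]
```

View pics/b3.png

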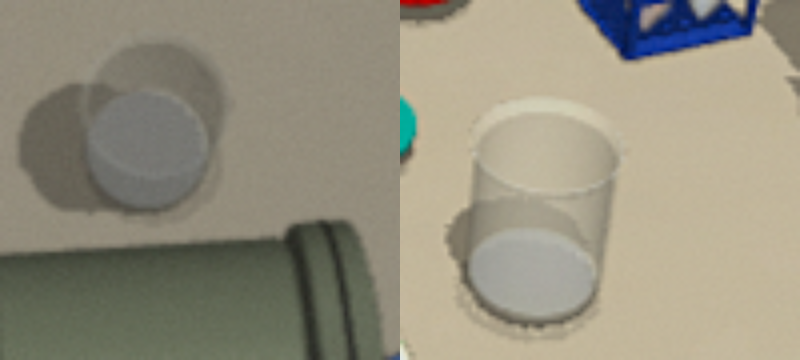

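View pics/w3.png

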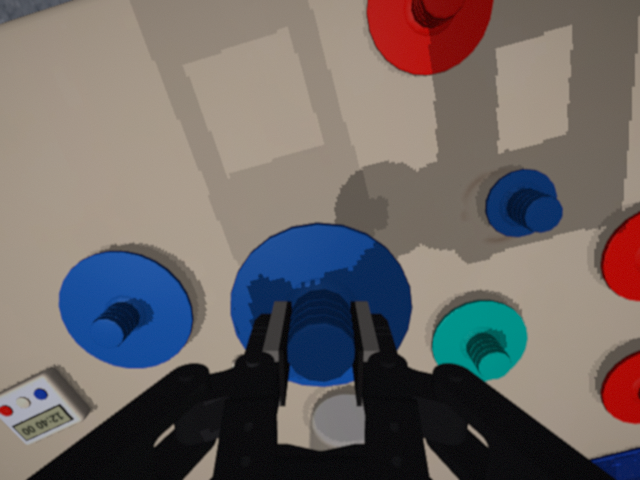

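The lid is held square in the jaws (wrist flange centre about (321,300)). The beaker stands undisturbed: its rim is centred at (348.2,167.2) in the top image and (386.5,226.5) in the side image.

Run:
```python
from h import *
t=imaging.read_camera('top'); sd=imaging.read_camera('side'); w=imaging.read_camera('wrist')
print(ray(t,348.2,167.2,90),ray(sd,386.5,226.5,90), ray(t,310+148/4,140+150/4,12),ray(sd,350+133/4,190+273/4,18))
s=sensors.observe(); print(blue(w,s['position'][2]-42+19)); print(s['position'],s['t'])
```

```text
[634.24191683  72.6675694   90.        ] [635.22599255  73.32233311  90.        ] [635.18446032  71.16401397  12.        ] [632.00765983  64.12428878  18.        ]
[([620.0, 463.0], 572.7, 224.4, 32.5), ([125.0, 308.0], 424.4, 20.2, 57.8), ([320.0, 308.0], 446.4, 102.4, 79.9), ([523.0, 203.0], 421.3, 191.9, 31.6)]
[445.71377986 101.71141859 171.18991909] 7.65
```

>>> jog_arm --rows '[[[-1.5,0.2,0],[0,0,0]],[[-2.5,0.3,0],[0,0,0]],[[-3,0.3,0],[0,0,0]],[[-3,0.3,0],[0,0,0]],[[-3,0.3,0],[0,0,0]],[[-3,0.3,0],[0,0,0]],[[-2,0.3,0],[0,0,0]],[[-1.1,0.1,0],[0,0,0]],[[0,0,0],[0,0,0]],[[0,0,0],[0,0,0]]]'

```text
t: 8.9
position: [635.0, 72.5, 171.0]
orientation: [-0.001, 0.131, 0.991, -0.0]
force: [-0.2, 0.1, -0.9]
width: 0.287
gripper_force: 58.9
```

Run:
```python
from h import *
sd=imaging.read_camera('side'); w=imaging.read_camera('wrist'); s=sensors.observe()
a=cv2.resize(w['frame'][200:480,180:460],(400,400)); b=cv2.resize(sd['frame'][170:280,330:440],(400,400))
cv2.imwrite('pics/p4.png',np.hstack([a,b])[:,:,::-1])
print(s['t'],s['position'],s['orientation'],s['width'],R().T@(np.array([636,73,130])-s['position']))
print([b for b in blue(w,s['position'][2]-42+19) if 70<b[3]<90],[b for b in blue(sd,s['position'][2]-42+19) if 70<b[3]<110])
for c in ['side','wrist']:print([(np.round(d['at']).tolist(),round(d['p'],2)) for d in spot_point(c,'beaker')])
```

```text
9.0 [634.91927834  72.5551244  171.27064097] [-3.02753443e-04  1.30884202e-01  9.91397616e-01 -2.75428539e-05] 0.28396457916699175 [-0.95271901  0.71562334 41.26998776]
[([320.0, 308.0], 635.4, 72.9, 79.4)] [([323.0, 329.0], 445.0, -171.1, 85.3), ([424.0, 155.0], 764.5, 209.6, 75.3)]
[([640.0, 76.0, -0.0], 0.58)]
[([640.0, 72.0, -2.0], 0.62)]
```

View pics/p4.png

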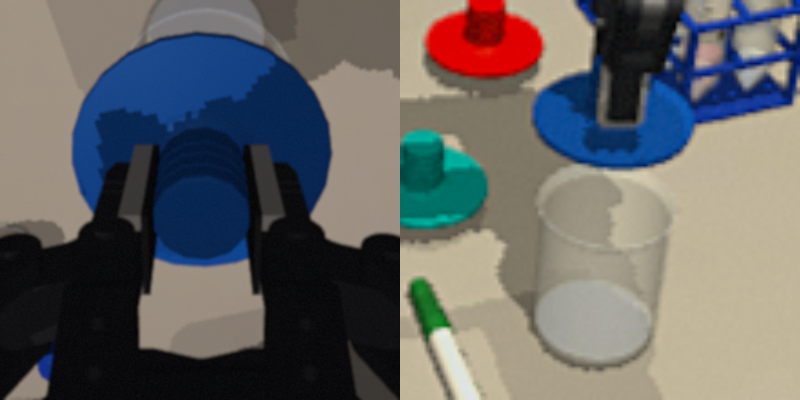

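The lid hangs above the mouth: the side crop shows the flange at (613,118) and the rim at (606,207). The TCP is within 1 mm of the measured rim centre. I lower it to about 4 mm above seating.

>>> jog_arm --rows '[[[-0.1,0.1,0.5],[0,0,0]],[[0,0,1],[0,0,0]],[[0,0,1],[0,0,0]],[[0,0,1],[0,0,0]],[[0,0,0.7],[0,0,0]],[[0,0,0.5],[0,0,0]],[[0,0,0.3],[0,0,0]],[[0,0,0],[0,0,0]],[[0,0,0],[0,0,0]],[[0,0,0],[0,0,0]]]'

```text
t: 10.35
position: [637.1, 73.1, 121.7]
orientation: [0.0, 0.131, 0.991, 0.0]
force: [-0.7, -1.0, -0.5]
width: 0.282
gripper_force: 58.9
```

Run:
```python
from h import *
sd=imaging.read_camera('side'); s=sensors.observe()
cv2.imwrite('pics/p5.png',cv2.resize(sd['frame'][180:280,330:440],(660,600))[:,:,::-1])
print(s['t'],s['position'],s['force'],s['width'])
```

```text
10.4 [637.09199991  73.05356849 121.69175458] [-0.26174766 -0.74539271 -0.86638175] 0.27831494823750386
```

View pics/p5.png

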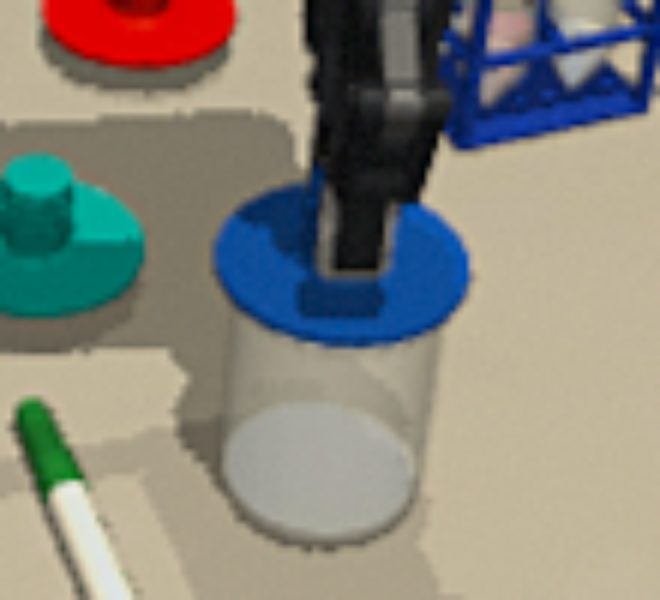

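The flange covers the rim, centred at crop (341,263), with no contact force, so the plug is in the mouth. I lower the last few mm gently.

>>> jog_arm --rows '[[[0,0,0.1],[0,0,0]],[[0,0,0.1],[0,0,0]],[[0,0,0.1],[0,0,0]],[[0,0,0.05],[0,0,0]],[[0,0,0.05],[0,0,0]],[[0,0,0],[0,0,0]],[[0,0,0],[0,0,0]],[[0,0,0],[0,0,0]],[[0,0,0],[0,0,0]],[[0,0,0],[0,0,0]]]'

```text
t: 11.65
position: [637.2, 73.0, 118.1]
orientation: [0.0, 0.131, 0.991, -0.0]
force: [-1.7, 0.3, 6.4]
width: 0.283
gripper_force: 59.1
```

Contact of 6 N at TCP z 118 matches the seated height. I release and retreat.

>>> jog_arm --rows '[[[0,0,0],[0,0,0]],[[0,0,0],[0,0,0]],[[0,0,0],[0,0,0]],[[0,0,0],[0,0,0]],[[0,0,0],[0,0,0]],[[0,0,0],[0,0,0]],[[0,0,0],[0,0,0]],[[0,0,0],[0,0,0]],[[0,0,0],[0,0,0]],[[0,0,0],[0,0,0]]]' --claw 5.5

```text
t: 12.9
position: [636.9, 73.1, 117.3]
orientation: [-0.0, 0.131, 0.991, -0.0]
force: [-0.7, -0.1, 0.4]
width: 0.644
gripper_force: 0.0
```

>>> jog_arm --rows '[[[0,0,-0.3],[0,0,0]],[[0,0,-0.7],[0,0,0]],[[0,0,-1.5],[0,0,0]],[[0,0,-2],[0,0,0]],[[0,0,-2.5],[0,0,0]],[[0,0,-2.5],[0,0,0]],[[0,0,-2],[0,0,0]],[[0,0,-1],[0,0,0]],[[0,0,0],[0,0,0]],[[0,0,0],[0,0,0]]]'

```text
t: 14.15
position: [636.2, 73.1, 241.0]
orientation: [-0.001, 0.131, 0.991, -0.0]
force: [-0.0, -1.0, 0.8]
width: 0.644
gripper_force: 0.0
```

Run:
```python
from h import *
sd=imaging.read_camera('side'); w=imaging.read_camera('wrist'); s=sensors.observe()
a=cv2.resize(w['frame'][130:370,200:440],(400,400)); b=cv2.resize(sd['frame'][170:280,330:440],(400,400))
cv2.imwrite('pics/p6.png',np.hstack([a,b])[:,:,::-1])
print(s['t'],s['position'],s['force'],s['width'],blue(w,95))
for c in ['side','wrist']:
  for n in ['lid_medium','beaker']:print([(np.round(d['at']).tolist(),round(d['p'],2)) for d in spot_point(c,n)])
```

```text
14.25 [636.09556311  73.04626516 240.74254573] [ 0.69809925 -0.11539452  0.32182095] 0.6455762081835896 [([611.0, 366.0], 817.7, 274.8, 88.1), ([574.0, 302.0], 754.8, 254.3, 139.2), ([321.0, 228.0], 638.1, 73.4, 78.9), ([102.0, 62.0], 493.8, -33.9, 83.9)]
[([324.0, 206.0, 1.0], 0.78), ([661.0, 342.0, -2.0], 0.71), ([579.0, 202.0, -1.0], 0.7), ([535.0, 351.0, -1.0], 0.66), ([634.0, 73.0, 76.0], 0.56)]
[([640.0, 74.0, -2.0], 0.56)]
[([577.0, 204.0, -3.0], 0.93), ([640.0, 74.0, 80.0], 0.86), ([663.0, 338.0, 2.0], 0.56)]
[]
```

View pics/p6.png

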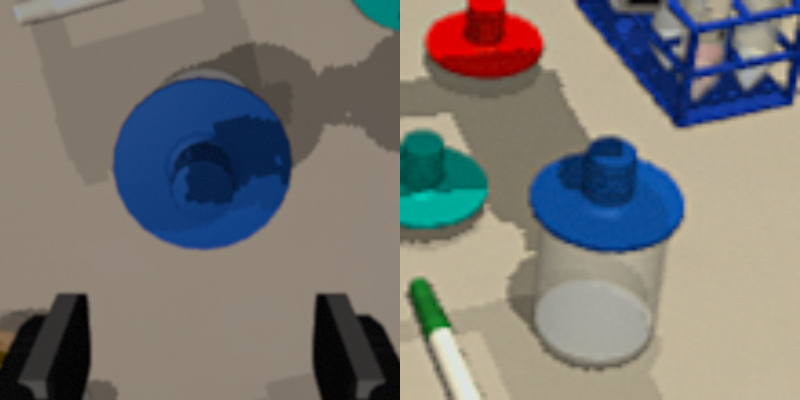

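The lid sits level and centred on the beaker (side crop, flange at (607,200)). The gripper is clear of it, so I hand the job in.

```bash
python3 -c "
from plant import manip; print(manip.close_job())"
```

```text
the job is handed in; nothing more can be done
None
```

The middle blue lid is seated level and centred on the beaker and released, with the gripper clear and the other two lids untouched; I handed the job in at about 14 s, but no verdict came back.

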